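# Drop a loaded tray cart off the tow train

### The arm

A 7-joint arm with a two-finger parallel gripper is mounted at the origin on the work surface. World frame = base frame: x ahead of the robot, y to its left, z up, the work surface at z = 0. Lengths are in m, angles in rad, forces in N, time in s.
With the tool pointing down it reaches from about 0.35 to 0.9 m from the base axis. Payload 19.9 kg.
Tool frame: the origin (TCP) lies midway between the tips of the shut fingers; the grasp point (between the pads) lies 19 mm behind it; z points along the fingers, y is the line along which they close (so a half turn about z gives the same grasp; the last joint's range is limited). The gripper opens to 85 mm and grips with 20 to 120 N. Pads are 22 mm wide; open, the fingers measure 114 mm over their backs; the gripper's body (76 mm by 85 mm) begins 54 mm behind the grasp point. The pads swing forward as they close: fully open they stand 13 mm farther back than shut.
Start: joints at [-1.228, 0.417, -0.01, 1.614, 0.005, 1.111, -0.053], TCP at [0.234, 0.58, 0.231] pointing down, gripper open.
Joint ranges: [-2.81, 2.81], [-0.39, 2.02], [-1.27, 1.25], [0.06, 2.57], [-1.19, 4.33], [0.19, 2], [-2.82, 2.82]. Speed limits (rad/s): [1.89, 1.89, 2.39, 2.39, 3.01, 3.01, 3.01].

### API

Orientations are given as a unit quaternion [w, x, y, z].
In Python, from workcell import sense, optics, ticket gives the robot as it stands.
- The arm moves only by the tool apply_moves, never from a script. Its arguments are lists of equal length, an entry for each row: "fingers": the closure, from -1 (fully open) to 1 (shut); "offset": the shift along the world's x, y, z in mm, a list of three; "rotation": the turn, a rotation vector about the world's x, y, z in degrees, a list of three. In form: {"fingers": [fingers, ...], "offset": [[dx, dy, dz], ...], "rotation": [[wx, wy, wz], ...]}. A call has exactly 10 rows; each row shifts and turns the commanded pose from where the row before left it; what a row does not reach is not made up. A row lasts 1/10 s, in which the tool goes at most 50 mm and 8.59 degrees, less where a joint would pass 70% of its speed; a pose out of reach is approached as far as the arm can. A call is refused whole if a number of a shift passes 50 or a number of a turn 8.59, either way. A call with a gripper value outside its range is refused whole. The fingers move at their own pace and stop on an object; "squeeze" is the grip in N (left out, the last holds). Time passes only in rows, so rows that do not move let the fingers close, or fill a call up. It gives the time, the measured TCP pose, the force, the opening and the grip force at its end, in the units of the state.
- sense(): the state, without advancing time (a new reading comes with each control period).
- optics.snapshot(name): name is "side" or "top" or "wrist"; returns a dict with "image" (480x640x3 uint8, red, green, blue), "vfov" (degrees; the focal length in pixels is half the picture's height over the tangent of half this angle, whatever the lens; pixels are square), "cx", "cy" (the principal point, pixels), "origin" and "rotation" of the camera in the world; the wrist camera has in their place "hand_eye" (4x4, takes a point from camera to tool coordinates, whose origin is the TCP and whose axes are the flange's). Camera axes: x right, y up, looking along -z (the intrinsics and any distortion apply to the point x, -y, -z); pixel columns grow to the right and rows downward; lengths in m; the calibration is good to about 2 mm. A picture is of the moment at which its call begins: read the wrist's pose just before it. There is no depth.
- ticket.hand_in(): hands the job in; it is judged then, once.
The state is a dict: "t": time; "joint_positions": joint angles; "dq": joint speeds; "joint_efforts": joint torques, N m; "position": TCP position; "ee_rot": TCP orientation; "contact_force": force on the tool from outside, world axes, zero at the start; "torque": the same for the moment, N m; "grip_width": opening from 0.0 (shut) to 1.0 (fully open); "finger_force": force on a finger pad.
Only numpy, scipy, OpenCV 4.12 (cv2) and the standard library are available. Lean on these libraries where they do the work, as an engineer would, in place of code of your own. Each camera call takes 0.05 s, during which the arm holds its last target. There are 200 camera calls.

### The job

Slide the half-drawn tray of machined rings fully home against the end stop of the cart's rack, with all its rings still standing in it. Then uncouple that cart from the one in front: pull the red latch knob on the side of the ball coupler out against its spring while the tongue is still down, lift the tongue off the ball, and finish still gripping it, held steady with the coupler about 100 mm above its coupled height. Leave the housing, the wheel chock and the mallet where they are.

Things in the scene. Friction and masses are not known exactly. Their poses are not given: they have to be found in the camera images.
- ball_center (a point): Centre of the 50 mm hitch ball on the front cart's ball mount, 150 mm above ground, hidden in the coupler while coupled. Fixed. Axes of the coupled carts (the train), slightly yawed: +y level from the ball to the tongue's hinge and the tray cart; -x out of the coupler's side towards the robot. In -y the front cart begins at 220 mm, its blue crate (top 276 mm above ground) at 270 mm.
- tongue_hinge (a point): Middle of the tongue's hinge pin on the tray cart, 340 mm from the ball centre along the train's +y, at the same height (150 mm). The pin runs along the train's x. Fixed; axes as ball_center.
- tongue: Tongue: blue 50 mm square tube ending in a dark steel ball coupler (cup 68 mm across, top 34 mm above ball centre). Origin on the hinge pin; lies along its own -y, level when coupled; swings only up, to 0.7 rad, and falls back when let go. 1.25 kg with latch, about 7 N to lift at the knob. The latch's keeper under the ball blocks the lift after 3 mm unless the knob is out by 8 mm or more.
- socket (a point): Centre of the coupler's ball cup, on the tongue 340 mm from the hinge; at ball_center when coupled (height 150 mm). Its height shows how far the coupler is raised; the keeper is clear of the top of the ball from about 52 mm of lift.
- knob (a point): Grip point amid the red latch knob: level cylinder along the train's x, 26 mm diameter, 32 mm long, with a 33 mm flange 6 mm thick at its outer end. Latch in: 92 mm from the ball centre in the train's -x and 2 mm higher, 24 mm clear of the coupler's side box. Nothing within 60 mm beside it along y, nothing above. Rises with the tongue in an arc about the hinge; strong enough to lift the tongue by.
- latch (a joint): Pull of the spring latch in m: 0 = in (locked), 0.016 = fully out. Slides along the train's -x, out of the coupler's side towards the robot. Its spring pushes it back in: 6 N at 0, 14 N fully out.
- tray: Dark grey open tray, 300 mm (its x, across the train) x 360 mm (its y) x 45 mm high, walls 6 mm, loaded with six rings. Origin at the centre of its underside, axes as the train's. It lies on runners 240 mm above ground (rim at 285 mm), starts drawn out 70 to 130 mm, slides home along the train's +y with 5 to 15 N. Front wall: 180 mm from the origin in -y, free at its middle.
- tray_home (a point): Where the tray's origin lies when the tray is fully home, its rear wall against the rack's fixed end stop; axes as the train's. The tray's front wall then stands 10 mm outside the runners' front ends. The tray cart is 360 mm wide; the tops of its rack are 296 mm above ground, its far end 780 mm from the ball along +y.
- ring0: Machined aluminium ring 1 of 6 standing flat in the tray: outer diameter 64 mm, bore 42 mm, 32 mm high, 0.1 kg; origin at the centre of its underside (on the tray's floor, 6 mm above the tray's origin).
- ring1: Machined aluminium ring 2 of 6 standing flat in the tray: outer diameter 64 mm, bore 42 mm, 32 mm high, 0.1 kg; origin at the centre of its underside (on the tray's floor, 6 mm above the tray's origin).
- ring2: Machined aluminium ring 3 of 6 standing flat in the tray: outer diameter 64 mm, bore 42 mm, 32 mm high, 0.1 kg; origin at the centre of its underside (on the tray's floor, 6 mm above the tray's origin).
- ring3: Machined aluminium ring 4 of 6 standing flat in the tray: outer diameter 64 mm, bore 42 mm, 32 mm high, 0.1 kg; origin at the centre of its underside (on the tray's floor, 6 mm above the tray's origin).
- ring4: Machined aluminium ring 5 of 6 standing flat in the tray: outer diameter 64 mm, bore 42 mm, 32 mm high, 0.1 kg; origin at the centre of its underside (on the tray's floor, 6 mm above the tray's origin).
- ring5: Machined aluminium ring 6 of 6 standing flat in the tray: outer diameter 64 mm, bore 42 mm, 32 mm high, 0.1 kg; origin at the centre of its underside (on the tray's floor, 6 mm above the tray's origin).
- housing: Bystander: cast aluminium flanged housing, 90 x 90 mm base, 92 mm high, standing on the ground beside the tongue on the robot's side; origin at the centre of its underside.
- chock: Bystander: black rubber wheel chock with a yellow face, 50 x 68 x 36 mm, on the ground in front of the tray cart's wheel; origin at the centre of its underside.
- mallet: Bystander: rubber mallet with a wooden handle, 260 mm long, lying on the ground beside the tongue on the far side; origin under its middle.

How it is judged:
By the outcome, as a careful person would: the job done as asked, in the order asked, and still so for the second after the job is handed in, while the arm keeps its last pose, push and grip.
It also fails if it takes over 54 s, if anything falls off the work surface, if the arm or the gripper's body presses on something with over 40 N, if the wrist force passes 120 N, or if a joint passes its speed limit or range.

## Working session

There is one attempt and no reset: what is moved stays moved. The work goes in short steps, Python scripts to look and compute and a tool call to move; the robot and the scene stay as the last step left them, time stands still between calls to the robot, and variables do not carry over. Pictures are saved under pics/ and viewed, at most 10 in all, crops included, and the job is handed in when it is done.

Besides the shell and the picture viewer there is one more tool, called after "Call:" in YAML: its name, and indented under it one key for each argument. apply_moves: Moves the arm, as the interface text tells. Its arguments: {"type":"object","properties":{"fingers":{"type":"array"},"offset":{"type":"array"},"rotation":{"type":"array"},"squeeze":{"type":"number"}},"required":["fingers","offset","rotation"]}

```bash
mkdir -p pics; ls; cat > h.py <<'E'
import numpy as np, cv2
from workcell import sense, optics, ticket
def snap(n,f=None):
    s=sense(); d=optics.snapshot(n)
    if f: cv2.imwrite('pics/'+f,d['image'][:,:,::-1])
    return s,d
E
python3 - <<'E'
from h import *
for n in ['side','top']:
    s,d=snap(n,n+'0.png')
    print({k:v for k,v in d.items() if k!='image'})
print(s)
E
```

```text
pics
{'vfov': 45.04535700493796, 'cx': 322.832490156143, 'cy': 238.28597790683807, 'origin': array([ 0.06494924, -0.71570461,  0.72269398]), 'rotation': array([ 0.82796475,  0.48269305, -0.14692117, -0.24473653])}
{'vfov': 43.970995275598206, 'cx': 321.2315370423835, 'cy': 231.69565751806357, 'origin': array([0.49081857, 0.09343274, 1.49691705]), 'rotation': array([-0.70526954, -0.02373219,  0.0162729 ,  0.70835503])}
{'t': 0.05, 'joint_positions': array([-1.22848937,  0.41797118, -0.01028132,  1.61417021,  0.00469051,
        1.1106828 , -0.05301092]), 'dq': array([ 0.00089655, -0.00069119, -0.0008589 , -0.00040753,  0.00029498,
        0.00014064, -0.00040097]), 'joint_efforts': array([ 2.38338413e-03, -8.66709566e+01,  6.80825170e-01, -4.36154008e+01,
        1.89723872e-02,  4.92399355e-03, -1.21970163e-05]), 'position': array([0.23392465, 0.5792047 , 0.23066378]), 'ee_rot': array([-7.02378659e-05,  1.90740860e-01,  9.81640239e-01, -5.99851888e-04]), 'contact_force': array([ 0.57001529, -0.08529404,  0.67975313]), 'torque': array([ 0.00279379, -0.00114248, -0.02793681]), 'finger_force': 0.0, 'grip_width': 1.0030021170782721}
```

View pics/side0.png

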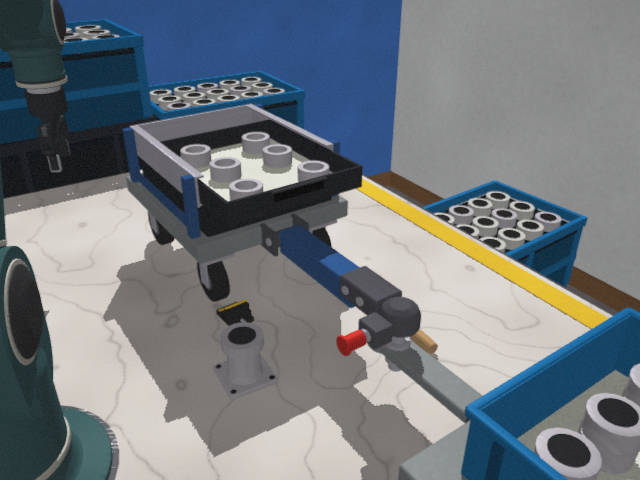

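View pics/top0.png

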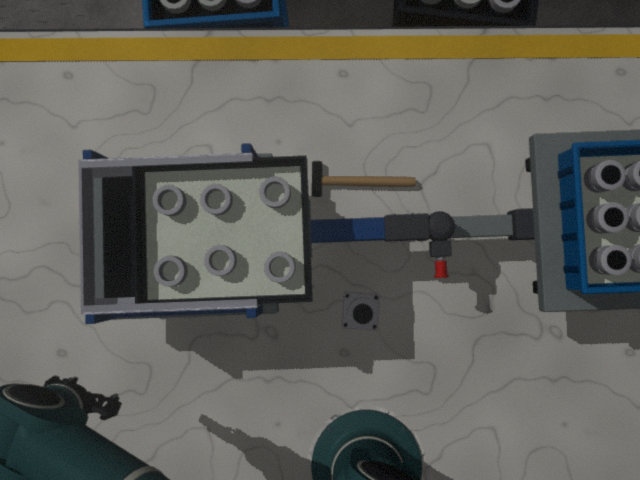

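The side view shows the knob at about (352,342), the coupler dome at (402,315) and the tray front wall from (205,225) to (360,175). The top view shows the knob at (441,268), the dome at (440,226) and the tray front rim running from (307,157) to (310,300). I'll turn these into positions next.

```bash
cat >> h.py <<'E'
from scipy.spatial.transform import Rotation as R
def ray(d,u,v,s=None):
    f=240/np.tan(np.radians(d['vfov']/2))
    c=np.array([(u-d['cx'])/f,-(v-d['cy'])/f,-1.])
    if 'origin' in d:
        q=d['rotation']; return np.array(d['origin']),R.from_quat(np.roll(q,-1)).apply(c)
    H=np.array(d['hand_eye']); q=R.from_quat(np.roll(s['ee_rot'],-1))
    return s['position']+q.apply(H[:3,3]), q.apply(H[:3,:3]@c)
def onz(d,u,v,z,s=None):
    o,r=ray(d,u,v,s); return o+r*(z-o[2])/r[2]
def tri(*rs):
    A=0;b=0
    for o,r in rs:
        r=r/np.linalg.norm(r);P=np.eye(3)-np.outer(r,r);A=A+P;b=b+P@o
    p=np.linalg.solve(A,b);return p,[np.linalg.norm(np.cross(p-o,r/np.linalg.norm(r))) for o,r in rs]
def red(im):
    h=cv2.cvtColor(im,cv2.COLOR_RGB2HSV);m=(((h[...,0]<8)|(h[...,0]>172))&(h[...,1]>150)&(h[...,2]>70)).astype(np.uint8)
    n,l,st,c=cv2.connectedComponentsWithStats(m);i=1+np.argmax(st[1:,4]);return c[i],st[i],l==i
E
python3 - <<'E'
from h import *
s,a=snap('side');s,b=snap('top')
ca,sa,_=red(a['image']);cb,sb,_=red(b['image']);print(ca,sa,cb,sb)
print('knob',tri(ray(a,*ca),ray(b,*cb)))
print('knob@z',onz(b,*cb,0.152))
print('dome',onz(b,440,226,.165))
print('tongue pts')
g=cv2.cvtColor(b['image'],cv2.COLOR_RGB2HSV)
# tongue blue tube edges per column
for u in range(318,384,13):
    col=np.where((g[200:260,u,0]>100)&(g[200:260,u,0]<125)&(g[200:260,u,1]>140))[0]+200
    print(u,col.min(),col.max(),onz(b,u,col.min(),.175)[:2],onz(b,u,col.max()+1,.175)[:2])
for p in [(307,157),(310,300),(135,167),(133,300)]: print('rim',p,onz(b,*p,.285)[:2])
for p in [(249,146),(82,158),(84,316),(257,318),(256,305)]: print('rack',p,onz(b,*p,.296)[:2])
for p in [(346,328),(377,295),(361,312)]: print('hous',p,onz(b,*p,0.0)[:2])
gr=b['image'].mean(2)
for v in (200,228,260): print(v,[int(x) for x in gr[v,292:322]])
for v in (228,):print([int(x) for x in gr[v,76:165]])
E
```

```text
[350.5193133  341.56008584] [337 330  29  25 466] [440.3699422  268.84971098] [435 261  13  17 173]
knob (array([ 0.48230142, -0.16097755,  0.15167043]), [np.float64(0.0004518037981940668), np.float64(0.00045180379819403623)])
knob@z [ 0.48192446 -0.16066568  0.152     ]
dome [ 0.57783749 -0.15885523  0.165     ]
tongue pts
318 224 240 [0.58294647 0.11436582] [0.5450232  0.11450826]
331 221 236 [0.5895107  0.08535649] [0.55380296 0.08553476]
344 221 234 [0.58936989 0.0563859 ] [0.55812716 0.05658049]
357 219 239 [0.59369814 0.02739551] [0.54685861 0.02774508]
370 219 238 [ 0.59355639 -0.0015535 ] [ 0.54895375 -0.00116556]
383 220 238 [ 0.59118107 -0.0304668 ] [ 0.54882274 -0.03004611]
rim (307, 157) [0.71354603 0.13473709]
rim (310, 300) [0.4207726  0.12944062]
rim (135, 167) [0.69488422 0.48951077]
rim (133, 300) [0.42201454 0.48985581]
rack (249, 146) [0.73490716 0.25282321]
rack (82, 158) [0.71223382 0.59501763]
rack (84, 316) [0.39088066 0.58493192]
rack (257, 318) [0.38578345 0.23574421]
rack (256, 305) [0.41177257 0.23781181]
hous (346, 328) [0.33437946 0.04815598]
hous (377, 295) [ 0.41618428 -0.02998614]
hous (361, 312) [0.37399025 0.0103947 ]
200 [80, 82, 76, 78, 77, 74, 75, 80, 73, 59, 33, 30, 30, 31, 35, 39, 43, 51, 67, 68, 74, 72, 71, 70, 67, 70, 71, 70, 68, 71]
228 [136, 137, 137, 136, 138, 135, 132, 136, 133, 126, 96, 50, 37, 33, 32, 34, 34, 37, 36, 37, 33, 34, 34, 40, 36, 41, 24, 32, 34, 34]
260 [98, 71, 69, 81, 85, 99, 128, 135, 134, 130, 128, 113, 52, 34, 34, 34, 27, 29, 37, 62, 73, 73, 70, 70, 68, 74, 69, 72, 71, 71]
[123, 126, 124, 117, 107, 98, 70, 50, 43, 41, 44, 46, 47, 47, 45, 46, 45, 58, 73, 78, 81, 79, 78, 77, 80, 77, 64, 27, 24, 26, 20, 16, 21, 18, 17, 25, 24, 16, 22, 18, 24, 18, 23, 7, 20, 20, 13, 24, 22, 20, 22, 13, 15, 19, 25, 30, 24, 27, 33, 28, 19, 22, 15, 22, 23, 20, 9, 16, 19, 36, 55, 74, 79, 75, 81, 73, 78, 77, 76, 83, 103, 134, 135, 132, 133, 133, 132, 136, 134]
```

Call:
apply_moves:
  fingers: [1, 1, 1, 1, 1, 1, 1, 1, 1, 1]
  offset:
    - [0, 0, 42]
    - [0, 0, 42]
    - [0, 0, 42]
    - [0, 0, 42]
    - [26, -38, 0]
    - [26, -38, 0]
    - [26, -38, 0]
    - [26, -38, 0]
    - [26, -38, 0]
    - [26, -38, 0]
  rotation:
    - [0, 0, 5.75]
    - [0, 0, 5.75]
    - [0, 0, 5.75]
    - [0, 0, 5.75]
    - [0, 0, 0]
    - [0, 0, 0]
    - [0, 0, 0]
    - [0, 0, 0]
    - [0, 0, 0]
    - [0, 0, 0]

```text
t: 1.2
position: [0.3907, 0.3497, 0.3993]
ee_rot: [0.0, -0.009, 1.0, 0.0]
contact_force: [0.6, 1.1, 0.1]
grip_width: -0.004
finger_force: 0.0
```

```bash
python3 - <<'E'
from h import *
b=cv2.imread('pics/top0.png');_,d=snap('top')
g=b.mean(2)
P=[]
for v in list(range(170,205,3))+list(range(250,290,3)):
    r=g[v,296:325]; i=np.argmin(r[:14]); 
    j=next((k for k in range(i,28) if r[k]>50),None)
    if j: P.append(onz(d,296+j,v,.285)[:2])
P=np.array(P); print(P.round(3).tolist()); print(np.polyfit(P[:,0],P[:,1],1))
# crate blue left edge at z .276
h=cv2.cvtColor(b,cv2.COLOR_BGR2HSV);Q=[]
for v in range(155,280,6):
    c=np.where((h[v,545:600,0]>95)&(h[v,545:600,0]<125)&(h[v,545:600,1]>150))[0]
    if len(c): Q.append(onz(d,545+c[0],v,.276)[:2])
Q=np.array(Q);print(np.polyfit(Q[:,0],Q[:,1],1),Q[:,1].round(3)); print(sense()['position'],sense()['t'])
E
```

```text
[[0.687, 0.135], [0.68, 0.135], [0.674, 0.135], [0.668, 0.135], [0.662, 0.135], [0.656, 0.135], [0.649, 0.133], [0.643, 0.133], [0.637, 0.133], [0.631, 0.133], [0.625, 0.131], [0.618, 0.131], [0.522, 0.125], [0.516, 0.125], [0.51, 0.125], [0.504, 0.127], [0.498, 0.127], [0.492, 0.127], [0.486, 0.125], [0.479, 0.125], [0.473, 0.125], [0.467, 0.125], [0.461, 0.125], [0.455, 0.125], [0.449, 0.125], [0.443, 0.125]]
[0.04536363 0.10382504]
[ 0.03006315 -0.40546013] [-0.385 -0.385 -0.384 -0.384 -0.386 -0.386 -0.385 -0.387 -0.387 -0.386
 -0.388 -0.388 -0.389 -0.389 -0.389 -0.39  -0.39  -0.39  -0.391 -0.389
 -0.393]
[0.39548504 0.34328175 0.39964863] 1.25
```

Call:
apply_moves:
  fingers: [1, 1, 1, 1, 1, 1, 1, 1, 1, 1]
  offset:
    - [25, -38, 0]
    - [25, -38, 0]
    - [25, -38, 0]
    - [25, -38, 0]
    - [25, -38, 0]
    - [25, -38, 0]
    - [25, -38, 0]
    - [0, 0, -46]
    - [0, 0, -46]
    - [0, 0, -46]
  rotation:
    - [0, 0, 0.6]
    - [0, 0, 0]
    - [0, 0, 0]
    - [0, 0, 0]
    - [0, 0, 0]
    - [0, 0, 0]
    - [0, 0, 0]
    - [0, 0, 0]
    - [0, 0, 0]
    - [0, 0, 0]

```text
t: 2.25
position: [0.5648, 0.0852, 0.2596]
ee_rot: [0.0, -0.014, 1.0, 0.0]
contact_force: [2.3, 0.3, -0.1]
grip_width: -0.003
finger_force: 0.0
```

```bash
python3 - <<'E'
from h import *
s,d=snap('side','side1.png');print(s['position'],s['contact_force'])
E
```

```text
[0.56484106 0.0852465  0.25963166] [ 2.29735227  0.26609801 -0.06808459]
```

View pics/side1.png

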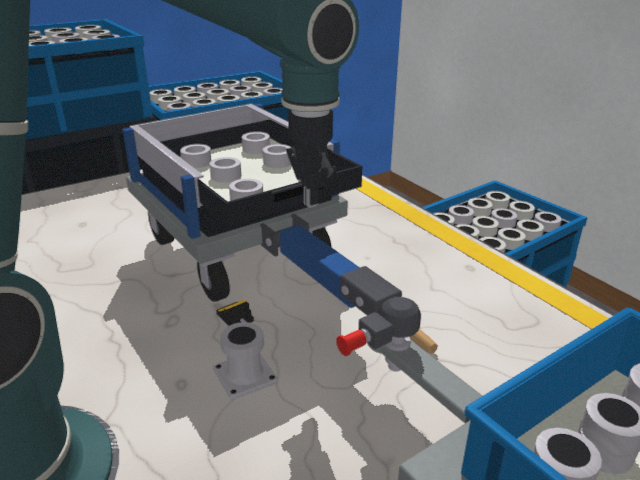

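Call:
apply_moves:
  fingers: [1, 1, 1, 1, 1, 1, 1, 1, 1, 1]
  offset:
    - [0, 8, 0]
    - [0, 8, 0]
    - [0, 4, 0]
    - [0, 4, 0]
    - [0, 5, 0]
    - [0, 6, 0]
    - [0, 7, 0]
    - [0, 7, 0]
    - [0, 7, 0]
    - [0, 7, 0]
  rotation:
    - [0, 0, 0]
    - [0, 0, 0]
    - [0, 0, 0]
    - [0, 0, 0]
    - [0, 0, 0]
    - [0, 0, 0]
    - [0, 0, 0]
    - [0, 0, 0]
    - [0, 0, 0]
    - [0, 0, 0]

```text
t: 3.3
position: [0.5656, 0.1476, 0.262]
ee_rot: [0.001, -0.013, 1.0, -0.001]
contact_force: [0.4, -7.8, 6.2]
grip_width: -0.001
finger_force: 4.2
```

Call:
apply_moves:
  fingers: [1, 1, 1, 1, 1, 1, 1, 1, 1, 1]
  offset:
    - [0, 6, 0]
    - [0, 5, 0]
    - [0, 4, 0]
    - [0, 3, 0]
    - [0, 3, 0]
    - [0, 3, 0]
    - [0, 3, 0]
    - [0, 3, 0]
    - [0, 3, 0]
    - [0, 3, 0]
  rotation:
    - [0, 0, 0]
    - [0, 0, 0]
    - [0, 0, 0]
    - [0, 0, 0]
    - [0, 0, 0]
    - [0, 0, 0]
    - [0, 0, 0]
    - [0, 0, 0]
    - [0, 0, 0]
    - [0, 0, 0]

```text
t: 4.3
position: [0.5656, 0.1833, 0.262]
ee_rot: [0.001, -0.013, 1.0, -0.001]
contact_force: [0.6, -8.7, 6.4]
grip_width: -0.001
finger_force: 4.3
```

Call:
apply_moves:
  fingers: [1, 1, 1, 1, 1, 1, 1, 1, 1, 1]
  offset:
    - [0, 2, 0]
    - [0, 2, 0]
    - [0, 2, 0]
    - [0, 2, 0]
    - [0, 2, 0]
    - [0, 2, 0]
    - [0, 2, 0]
    - [0, 2, 0]
    - [0, 2, 0]
    - [0, 2, 0]
  rotation:
    - [0, 0, 0]
    - [0, 0, 0]
    - [0, 0, 0]
    - [0, 0, 0]
    - [0, 0, 0]
    - [0, 0, 0]
    - [0, 0, 0]
    - [0, 0, 0]
    - [0, 0, 0]
    - [0, 0, 0]

```text
t: 5.3
position: [0.5656, 0.2033, 0.262]
ee_rot: [0.001, -0.013, 1.0, -0.001]
contact_force: [-0.2, -8.7, 6.7]
grip_width: -0.001
finger_force: 4.4
```

```bash
python3 - <<'E'
from h import *
s,d=snap('top','top2.png');print(s['position'],s['contact_force'])
print([int(x) for x in d['image'].mean(2)[190,76:165]])
E
```

```text
[0.56561322 0.20333191 0.26200883] [-0.20256629 -8.65484871  6.66572284]
[136, 133, 128, 110, 109, 94, 53, 48, 49, 45, 44, 46, 50, 49, 44, 39, 30, 36, 33, 27, 23, 20, 27, 28, 26, 29, 23, 31, 40, 61, 78, 81, 83, 80, 82, 82, 82, 86, 93, 110, 117, 121, 119, 117, 111, 101, 85, 69, 64, 60, 58, 61, 63, 70, 75, 91, 107, 113, 116, 117, 115, 108, 91, 57, 65, 89, 120, 131, 134, 133, 135, 135, 138, 138, 137, 136, 134, 139, 136, 137, 137, 137, 136, 134, 137, 135, 124, 118, 115]
```

View pics/top2.png

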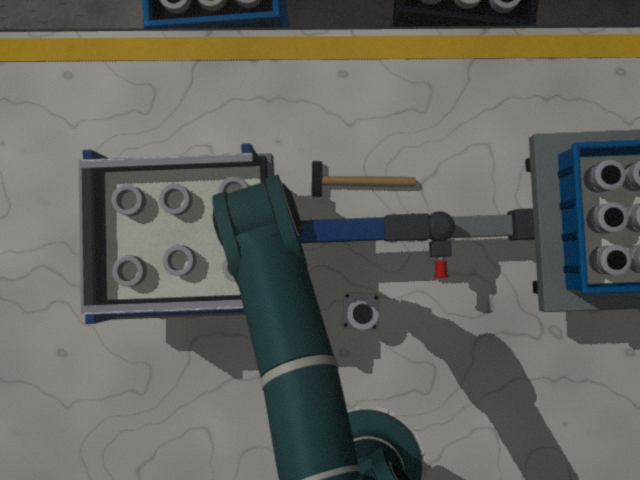

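The tray's rear wall is now at column ~92–104, close to the rack's end, and all the visible rings are standing. I'll creep the last bit.

Call:
apply_moves:
  fingers: [1, 1, 1, 1, 1, 1, 1, 1, 1, 1]
  offset:
    - [0, 1, 0]
    - [0, 1, 0]
    - [0, 1, 0]
    - [0, 1, 0]
    - [0, 1, 0]
    - [0, 1, 0]
    - [0, 1, 0]
    - [0, 1, 0]
    - [0, 1, 0]
    - [0, 1, 0]
  rotation:
    - [0, 0, 0]
    - [0, 0, 0]
    - [0, 0, 0]
    - [0, 0, 0]
    - [0, 0, 0]
    - [0, 0, 0]
    - [0, 0, 0]
    - [0, 0, 0]
    - [0, 0, 0]
    - [0, 0, 0]

```text
t: 6.35
position: [0.5656, 0.2133, 0.262]
ee_rot: [0.001, -0.013, 1.0, -0.001]
contact_force: [0.2, -8.9, 6.1]
grip_width: -0.001
finger_force: 4.3
```

Call:
apply_moves:
  fingers: [1, 1, 1, 1, 1, 1, 1, 1, 1, 1]
  offset:
    - [0, 1, 0]
    - [0, 1, 0]
    - [0, 1, 0]
    - [0, 1, 0]
    - [0, 1, 0]
    - [0, 1, 0]
    - [0, 1, 0]
    - [0, 1, 0]
    - [0, 1, 0]
    - [0, 1, 0]
  rotation:
    - [0, 0, 0]
    - [0, 0, 0]
    - [0, 0, 0]
    - [0, 0, 0]
    - [0, 0, 0]
    - [0, 0, 0]
    - [0, 0, 0]
    - [0, 0, 0]
    - [0, 0, 0]
    - [0, 0, 0]

```text
t: 7.35
position: [0.5658, 0.2185, 0.262]
ee_rot: [-0.0, -0.011, 1.0, -0.003]
contact_force: [-8.2, -37.8, 16.6]
grip_width: -0.004
finger_force: 19.0
```

Call:
apply_moves:
  fingers: [1, 1, 1, 1, 1, 1, 1, 1, 1, 1]
  offset:
    - [0, -4, 0]
    - [0, -8, 0]
    - [0, -12, 0]
    - [0, -16, 0]
    - [0, 0, 35]
    - [0, 0, 35]
    - [0, 0, 35]
    - [-11, -48, 0]
    - [-11, -48, 0]
    - [-11, -48, 0]
  rotation:
    - [0, 0, 0]
    - [0, 0, 0]
    - [0, 0, 0]
    - [0, 0, 0]
    - [0, 0, 0]
    - [0, 0, 0]
    - [0, 0, 0]
    - [0, 0, 0]
    - [0, 0, 0]
    - [0, 0, 0]

```text
t: 8.35
position: [0.5311, 0.038, 0.3664]
ee_rot: [0.0, -0.014, 1.0, 0.0]
contact_force: [1.6, -1.0, 0.6]
grip_width: 0.0
finger_force: 0.0
```

Call:
apply_moves:
  fingers: [-1, -1, -1, -1, -1, -1, -1, -1, -1, -1]
  offset:
    - [-11, -49, 0]
    - [-11, -49, 0]
    - [-11, -49, 0]
    - [-12, -49, 0]
    - [0, 0, -30]
    - [0, 0, -30]
    - [0, 0, -30]
    - [0, 0, -20]
    - [0, 0, 0]
    - [0, 0, 0]
  rotation:
    - [0, 0, 0]
    - [0, 0, 0]
    - [0, 0, 0]
    - [0, 0, 0]
    - [0, 0, 0]
    - [0, 0, 0]
    - [0, 0, 0]
    - [0, 0, 0]
    - [0, 0, 0]
    - [0, 0, 0]

```text
t: 9.35
position: [0.4872, -0.155, 0.257]
ee_rot: [0.0, -0.014, 1.0, -0.0]
contact_force: [-0.1, -0.5, 0.7]
grip_width: 1.003
finger_force: 0.0
```

```bash
python3 - <<'E'
from h import *
s,w=snap('wrist','wrist3.png');s2,t=snap('top','top3.png');s2,a=snap('side','side3.png')
print(s['position'],s['ee_rot'],s['contact_force'],s['grip_width'])
try:
    c,st,_=red(w['image']);print(c,st,onz(w,*c,.163,s))
    ca=red(a['image'])[0];print(ca,tri(ray(w,*c,s),ray(a,*ca)))
except Exception as e: print(e)
E
```

```text
[ 0.48715208 -0.15499749  0.25696852] [ 1.26831235e-04 -1.37321095e-02  9.99905699e-01 -7.75769737e-05] [-0.08574777 -0.45313991  0.74671498] 1.0028052177406255
[310.20514088 229.01235788] [ 288  202   44   58 2023] [ 0.47892853 -0.16115431  0.163     ]
[350.59912854 341.4248366 ] (array([ 0.48250998, -0.1613915 ,  0.15210708]), [np.float64(0.00015724274869077914), np.float64(0.00015724274869084344)])
```

View pics/wrist3.png

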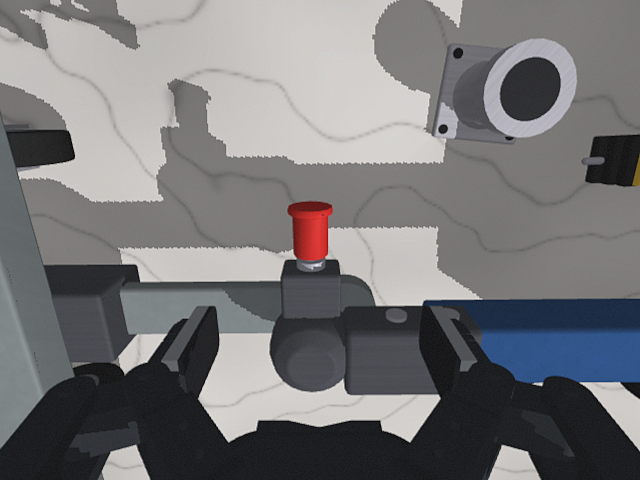

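View pics/top3.png

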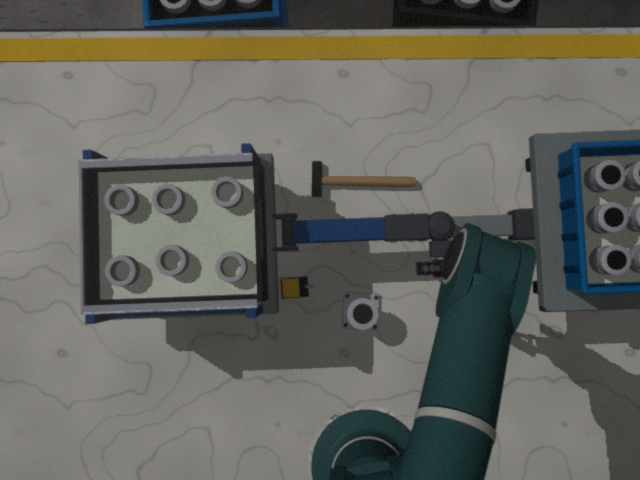

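The tray sits home with six rings standing, and the knob re-measures at (0.4825, -0.1614, 0.152). In the wrist view it is at (310,229) and clear of the open fingers. Descending to grip.

Call:
apply_moves:
  fingers: [-1, -1, -1, -1, -1, -1, -1, -1, -1, -1]
  offset:
    - [-1, -6, 0]
    - [0, 0, -20]
    - [0, 0, -25]
    - [0, 0, -25]
    - [0, 0, -25]
    - [0, 0, -20]
    - [0, 0, -11]
    - [0, 0, 0]
    - [0, 0, 0]
    - [0, 0, 0]
  rotation:
    - [0, 0, 0]
    - [0, 0, 0]
    - [0, 0, 0]
    - [0, 0, 0]
    - [0, 0, 0]
    - [0, 0, 0]
    - [0, 0, 0]
    - [0, 0, 0]
    - [0, 0, 0]
    - [0, 0, 0]

```text
t: 10.5
position: [0.4869, -0.1606, 0.1313]
ee_rot: [0.001, -0.014, 1.0, -0.0]
contact_force: [0.6, 0.6, 0.3]
grip_width: 0.999
finger_force: 0.0
```

Call:
apply_moves:
  fingers: [1, 1, 1, 1, 1, 1, 1, 1, 1, 1]
  offset:
    - [0, 0, 0]
    - [0, 0, 0]
    - [0, 0, 0]
    - [0, 0, 0]
    - [0, 0, 0]
    - [0, 0, 0]
    - [0, 0, 0]
    - [0, 0, 0]
    - [0, 0, 0]
    - [0, 0, 0]
  rotation:
    - [0, 0, 0]
    - [0, 0, 0]
    - [0, 0, 0]
    - [0, 0, 0]
    - [0, 0, 0]
    - [0, 0, 0]
    - [0, 0, 0]
    - [0, 0, 0]
    - [0, 0, 0]
    - [0, 0, 0]
  squeeze: 70

```text
t: 11.5
position: [0.4864, -0.1613, 0.1307]
ee_rot: [0.0, -0.014, 1.0, -0.001]
contact_force: [-1.9, -5.0, 5.6]
grip_width: 0.283
finger_force: 68.3
```

Call:
apply_moves:
  fingers: [1, 1, 1, 1, 1, 1, 1, 1, 1, 1]
  offset:
    - [-2, 0, 0]
    - [-2, 0, 0]
    - [-2, 0, 0]
    - [-2, -0.5, 0]
    - [-2, 0, 0]
    - [-2, 0, 0]
    - [-2, 0, 0]
    - [-2, 0, 0]
    - [-1, 0, 0]
    - [0, 0, 0]
  rotation:
    - [0, 0, 0]
    - [0, 0, 0]
    - [0, 0, 0]
    - [0, 0, 0]
    - [0, 0, 0]
    - [0, 0, 0]
    - [0, 0, 0]
    - [0, 0, 0]
    - [0, 0, 0]
    - [0, 0, 0]

```text
t: 12.5
position: [0.4712, -0.1618, 0.131]
ee_rot: [0.002, -0.014, 1.0, -0.001]
contact_force: [13.9, -6.6, -6.5]
grip_width: 0.281
finger_force: 68.9
```

```bash
python3 - <<'E'
from h import *
s=sense();print(s['position'],s['contact_force'],s['torque'],s['grip_width'])
s,w=snap('wrist','wrist4.png')
p=s['position'];x=np.array([1,.03,0]);x/=np.linalg.norm(x);y=np.array([-x[1],x[0],0])
ball=np.array([.4825,-.1614,.15])+.092*x;h=ball+.34*y
prev=p;n=20
for i in range(1,n+1):
    th=np.arcsin(.1/.34)*i/n
    q=h+R.from_rotvec(-th*x).apply(p-h)
    print(((q-prev)*1000).round(1)); prev=q
print('total',(prev-p)*1000,np.degrees(th)*x,np.degrees(th)/n)
E
```

```text
[ 0.47119557 -0.1618469   0.13095585] [13.91678835 -6.64005746 -6.48731674] [-1.3559437  -2.76550781  0.10785725] 0.2813730585510603
[ 0.  -0.2  5.1]
[ 0.  -0.2  5.1]
[ 0.  -0.1  5.1]
[ 0.  -0.   5.1]
[-0.   0.1  5.1]
[-0.   0.1  5.1]
[-0.   0.2  5.1]
[-0.   0.3  5.1]
[-0.   0.4  5.1]
[-0.   0.4  5.1]
[-0.   0.5  5.1]
[-0.   0.6  5.1]
[-0.   0.7  5. ]
[-0.   0.7  5. ]
[-0.   0.8  5. ]
[-0.   0.9  5. ]
[-0.  1.  5.]
[-0.  1.  5.]
[-0.   1.1  5. ]
[-0.   1.2  4.9]
total [ -0.28313286   9.43776212 100.87401986] [17.09694328  0.5129083   0.        ] 0.85523175883219
```

View pics/wrist4.png

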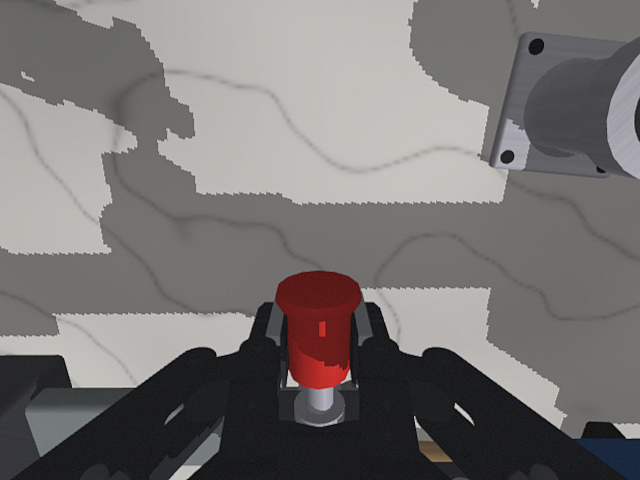

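The knob is gripped at (318,330) with its shaft exposed. It is out about 15 mm against about 14 N of spring, so I'm lifting along the hinge arc.

Call:
apply_moves:
  fingers: [1, 1, 1, 1, 1, 1, 1, 1, 1, 1]
  offset:
    - [0, -0.2, 5]
    - [0, -0.2, 5]
    - [0, -0.1, 5]
    - [0, 0, 5]
    - [0, 0.1, 5]
    - [0, 0.1, 5]
    - [0, 0.2, 5]
    - [0, 0.3, 5]
    - [0, 0.4, 5]
    - [0, 0.4, 5]
  rotation:
    - [-0.85, 0, 0]
    - [-0.85, 0, 0]
    - [-0.85, 0, 0]
    - [-0.85, 0, 0]
    - [-0.85, 0, 0]
    - [-0.85, 0, 0]
    - [-0.85, 0, 0]
    - [-0.85, 0, 0]
    - [-0.85, 0, 0]
    - [-0.85, 0, 0]

```text
t: 13.55
position: [0.4712, -0.1609, 0.1813]
ee_rot: [0.001, -0.014, 0.997, -0.075]
contact_force: [13.5, -8.4, -5.1]
grip_width: 0.282
finger_force: 69.3
```

Call:
apply_moves:
  fingers: [1, 1, 1, 1, 1, 1, 1, 1, 1, 1]
  offset:
    - [0, 0.5, 5]
    - [0, 0.6, 5]
    - [0, 0.7, 5]
    - [0, 0.7, 5]
    - [0, 0.8, 5]
    - [0, 0.9, 5]
    - [0, 1, 5]
    - [0, 1, 5]
    - [0, 1.1, 5]
    - [0, 1.2, 5]
  rotation:
    - [-0.85, 0, 0]
    - [-0.85, 0, 0]
    - [-0.85, 0, 0]
    - [-0.85, 0, 0]
    - [-0.85, 0, 0]
    - [-0.85, 0, 0]
    - [-0.85, 0, 0]
    - [-0.85, 0, 0]
    - [-0.85, 0, 0]
    - [-0.85, 0, 0]

```text
t: 14.55
position: [0.471, -0.1524, 0.2314]
ee_rot: [0.0, -0.014, 0.989, -0.149]
contact_force: [13.2, -10.2, -4.4]
grip_width: 0.276
finger_force: 69.2
```

```bash
python3 - <<'E'
from h import *
s,a=snap('side','side5.png');_,w=snap('wrist');print(s['t'],s['position'],s['contact_force'],s['grip_width'],s['dq'].round(3))
try: print(tri(ray(a,*red(a['image'])[0]),ray(w,*red(w['image'])[0],s)))
except Exception as e: print(e)
E
```

```text
14.55 [ 0.47096087 -0.15244857  0.23139367] [ 13.23571859 -10.23247969  -4.37735604] 0.2763325513029066 [-0.137 -0.07   0.003 -0.022  0.213  0.123 -0.225]
(array([ 0.46067734, -0.14476158,  0.25244884]), [np.float64(0.0039019426487765475), np.float64(0.0039019426487765445)])
```

View pics/side5.png

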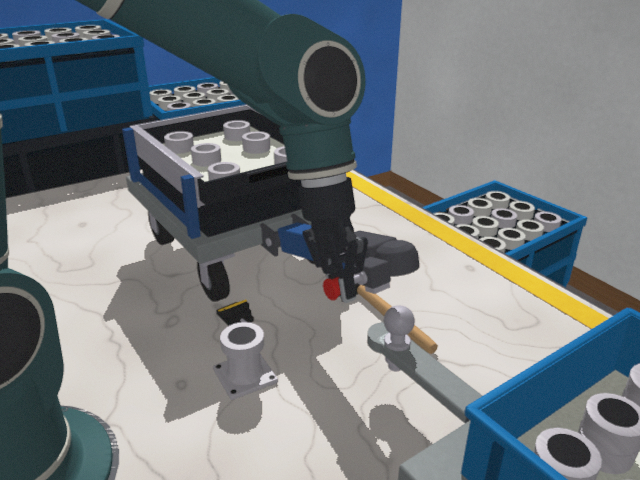

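The side view shows the coupler raised clear of the exposed ball at (398,322), with the knob still held at (335,288), about 100 mm up. I'll let it settle and hand in.

Call:
apply_moves:
  fingers: [1, 1, 1, 1, 1, 1, 1, 1, 1, 1]
  offset:
    - [0, 0, 0]
    - [0, 0, 0]
    - [0, 0, 0]
    - [0, 0, 0]
    - [0, 0, 0]
    - [0, 0, 0]
    - [0, 0, 0]
    - [0, 0, 0]
    - [0, 0, 0]
    - [0, 0, 0]
  rotation:
    - [0, 0, 0]
    - [0, 0, 0]
    - [0, 0, 0]
    - [0, 0, 0]
    - [0, 0, 0]
    - [0, 0, 0]
    - [0, 0, 0]
    - [0, 0, 0]
    - [0, 0, 0]
    - [0, 0, 0]

```text
t: 15.65
position: [0.471, -0.1525, 0.2312]
ee_rot: [0.0, -0.014, 0.989, -0.149]
contact_force: [14.1, -10.3, -3.0]
grip_width: 0.287
finger_force: 69.4
```

```bash
python3 - <<'E'
from h import *
s=sense();print(s['position'],s['contact_force'],abs(s['dq']).max());print(ticket.hand_in())
E
```

```text
[ 0.47098462 -0.15248617  0.23122338] [ 14.14428387 -10.28562489  -3.01585865] 0.0008936466552328345
the job is handed in; nothing more can be done
None
```

I handed the job in at about 15.7 s: the tray was pushed home against its stop with all six rings standing, then the latch was pulled and the tongue lifted, held steady by the knob with the coupler about 100 mm up. No verdict came back.

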